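# Seat the row of blade fuses and shut the fuse box

### The arm

A 6-joint arm with a two-finger parallel gripper is mounted at the origin on a cart in front of the work surface, level with it; the furniture and walls round the work are solid. World frame = base frame: x ahead of the robot, y to its left, z up, the work surface at z = 0. Lengths are in mm, angles in rad, forces in N, time in s.
With the tool pointing down it reaches from about 350 to 975 mm from the base axis. Payload 7.1 kg.
Tool frame: the origin (TCP) lies midway between the tips of the shut fingers; the grasp point (between the pads) lies 19 mm behind it; z points along the fingers, y is the direction in which the jaws open and shut (so a half turn about z gives the same grasp; the last joint's range is limited). The gripper opens to 88 mm and grips with 3 to 60 N. Pads are 20 mm wide; open, the fingers measure 115 mm over their backs; the gripper's body (75 mm by 178 mm) begins 61 mm behind the grasp point.
Start: joints at [-0.019, 0.423, 1.63, -0, 1.089, -0.019], TCP at [624.984, 0.026, 222.675] pointing down, gripper open.
Joint ranges: [-3, 3], [-0.9, 2.11], [0.09, 2.58], [-1.31, 4.45], [0.11, 2.69], [-2.54, 2.54]. Speed limits (rad/s): [2.39, 2.39, 3.01, 3.14, 3.14, 3.14].

### API

Orientations are given as a rotation vector (axis times angle).
In Python, from station import r gives the robot as it stands.
- The arm moves only by the shell command python3 -m jog 'ROWS' [OPENING] [FORCE]. ROWS is JSON, a list of rows, each a list of 2 entries, a list of its own where there are three numbers: the shift along the tool's x, y, z in cm, then the turn, a rotation vector about the tool's x, y, z in degrees. A call has 1 to 20 rows; each row is the pose to reach, as a shift and turn from the pose commanded when the call began, along the tool's axes at that moment; what a row does not reach only later rows make up. A row lasts 1/10 s, in which the tool goes at most 50 mm and 8.59 degrees, less where a joint would pass 70% of its speed; a pose out of reach is approached as far as the arm can. A call with a gripper value outside its range is refused whole. OPENING is the opening, from 0 (shut) to 1 (fully open), set as the call begins (- or left out, the last holds). The fingers move at their own pace and stop on an object; FORCE is the grip in N (left out, the last holds). Time passes only in rows, so rows that repeat a pose let the fingers close. It gives the time, the measured TCP pose, the force and the opening at its end, in the units of the state.
- r.state(): the state, without advancing time (a new reading comes with each control period).
- r.grab_frame(name): name is "scene" or "side" or "wrist"; returns the picture (384x512x3 uint8, red, green, blue); there is no depth.
- r.get_calibration(name): a dict with "fx", "fy", "cx", "cy" (pixels), "k1" (the pictures are not rectified: a ray, as slopes to the right and down, at radius r is drawn at 1 + k1 r^2 times it, then the intrinsics apply), "view" (4x4, takes a point from world to camera coordinates); the wrist camera has in their place "tool_from_camera" (4x4, takes a point from camera to tool coordinates, whose origin is the TCP and whose axes are the flange's). Camera axes: x right, y up, looking along -z (the intrinsics and any distortion apply to the point x, -y, -z); pixel columns grow to the right and rows downward; lengths in mm; the calibration is good to about 2 mm. A picture is of the moment at which its call begins: read the wrist's pose just before it. get_calibration takes no time and is no camera call.
- r.finish_job(): hands the job in, once; it reports no verdict.
The state is a dict: "clock": time; "joints": joint angles; "qd": joint speeds; "joint_efforts": joint torques, N m; "tool_pos": TCP position; "ee_rot": TCP orientation; "ft_force": force on the tool from outside, world axes, zero at the start; "moment": the same for the moment, N m; "opening": finger opening in mm.
Only numpy, scipy, OpenCV 4.12 (cv2) and the standard library are available. Lean on these libraries where they do the work, as an engineer would, in place of code of your own. Each camera call takes 0.05 s, during which the arm holds its last target.

### The job

The six big blade fuses in the open car fuse box are standing proud. Work along the row with the fingertips from one end to the other (start at either end), pressing each fuse fully home and skipping none, then push the hinged cover over and press it shut. Only press and push: pull no fuse out and lift nothing, keep the box where it stands and leave the other things on the table alone.

Things in the scene. Friction and masses are not known exactly. Their poses are not given: they have to be found in the camera images.
- fuse_box: black plastic car fuse box, loose on the table, about 0.9 kg; base 130 mm (its x) by 190 mm (its y) by 36 mm high; plug sockets stick out to y = +112 mm, mounting ears to y = -116 mm. Origin: centre of the underside; z up; x runs from the fuse row to the cover's hinge. Behind the row, at x = 19 to 47 mm, stand three fixed relays, tops 60 mm above the origin.
- row (a point): fixed point of the box: middle of the straight fuse row, 56 mm above the underside, the height of the flat fuse tops when home (8 mm higher when the joint reads 0). Axes as the box. Fuses fuse_1 to fuse_6 stand here at y = +55, +33, +11, -11, -33, -55 mm; each is 29 mm wide along x, 8.6 mm thick along y, needs about 6 N to press down and stays where it is left.
- hinge (a point): fixed point of the box: middle of the cover's hinge line (along y), 96 mm behind the row along x, 37 mm above the box's underside. Axes as the box. At opening angle a, the point of the cover's flat outside face at distance s from the hinge line (s = 0 to 132 mm, y = -95 to 95 mm) lies here at x = -s cos a + 34 mm sin a, z = s sin a + 34 mm cos a.
- fuse_1 (a joint): amber fuse, number 1 of the row counted from the +y end of the box: how far it has been pressed down (m). 0 = standing 8 mm proud, 0.008 = fully home; starts between 0 and 0.004; negative = pulled farther out.
- fuse_2 (a joint): green fuse, number 2 of the row counted from the +y end of the box: how far it has been pressed down (m). 0 = standing 8 mm proud, 0.008 = fully home; starts between 0 and 0.004; negative = pulled farther out.
- fuse_3 (a joint): amber fuse, number 3 of the row counted from the +y end of the box: how far it has been pressed down (m). 0 = standing 8 mm proud, 0.008 = fully home; starts between 0 and 0.004; negative = pulled farther out.
- fuse_4 (a joint): red fuse, number 4 of the row counted from the +y end of the box: how far it has been pressed down (m). 0 = standing 8 mm proud, 0.008 = fully home; starts between 0 and 0.004; negative = pulled farther out.
- fuse_5 (a joint): blue fuse, number 5 of the row counted from the +y end of the box: how far it has been pressed down (m). 0 = standing 8 mm proud, 0.008 = fully home; starts between 0 and 0.004; negative = pulled farther out.
- fuse_6 (a joint): green fuse, number 6 of the row counted from the +y end of the box: how far it has been pressed down (m). 0 = standing 8 mm proud, 0.008 = fully home; starts between 0 and 0.004; negative = pulled farther out.
- cover (a joint): hinged black cover, a cap 132 mm from hinge to free edge, 190 mm wide, 34 mm deep: opening angle (rad). 0 = shut, level over the fuses, top 71 mm above the box's underside; 1.75 to 2.0 at the start = leaning back past upright, hollow side to the fuses; stop at 2.05. Stiff hinge: stays at any angle, about 0.12 N m to swing.
- tape_measure: yellow tape measure, 36x77x62 mm, standing loose on the table, bystander; origin at the centre of its underside
- tape_1: roll of pale masking tape, 104 mm across, 25 mm high, loose, bystander; origin at the centre of its underside
- block_a: pale pine off-cut, 45x90x38 mm, loose, bystander; origin at the centre of its underside
- block_b: small dark wood off-cut, 38x60x19 mm, loose, bystander; origin at the centre of its underside

How it is judged:
By the outcome, as a careful person would: the job done as asked, in the order asked, and still so for the second after the job is handed in, with the robot touching nothing.
It also fails if it takes over 51 s, if anything falls off the work surface, if the arm or the gripper's body presses on something with over 40 N, if the wrist force passes 120 N, or if a joint passes its speed limit or range.

## Working session

There is one attempt and no reset: what is moved stays moved. The work goes in short steps, Python scripts to look and compute and a shell command to move; the robot and the scene stay as the last step left them, time stands still between calls to the robot, and variables do not carry over. Pictures are saved under pics/ and viewed, and the job is handed in when it is done.

```bash
ls; mkdir -p pics; python3 - <<'E'
from station import r
import cv2
s=r.state();print(s)
for n in("scene","side","wrist"):
    cv2.imwrite(f"pics/{n}0.png",r.grab_frame(n)[:,:,::-1]);print(n,r.get_calibration(n))
E
```

```text
pics
{'clock': 0.0, 'joints': array([-1.89791014e-02,  4.23841690e-01,  1.63066953e+00,  9.38067926e-07,
        1.08861466e+00, -1.90088872e-02]), 'qd': array([-1.84492178e-05, -5.37741352e-04,  3.94443762e-04, -1.17540790e-03,
       -5.78221982e-04, -9.85340271e-04]), 'joint_efforts': array([ 1.28069914e-03, -5.44622147e+01, -2.73670936e+01,  6.42951974e-02,
        2.27214623e-02, -1.51321510e-04]), 'tool_pos': array([6.24448139e+02, 4.95132210e-02, 2.21909215e+02]), 'ee_rot': array([-2.22062712e+00, -2.22069230e+00,  1.66881059e-03]), 'ft_force': array([-0.49825431,  0.46583146,  0.45216856]), 'moment': array([-0.02410023,  0.00938293,  0.03095811]), 'opening': 88.19279595473256}
scene {'fx': 367.9420102855132, 'fy': 367.9420102855132, 'cx': 257.30057346882637, 'cy': 189.47244815913214, 'k1': 0.005369727572644993, 'view': array([[ 6.97664919e-01, -7.16420333e-01, -2.35959444e-03,
        -3.53681212e+02],
       [ 4.92362363e-01,  4.77074918e-01,  7.27996446e-01,
        -3.28420367e+02],
       [-5.20425753e-01, -5.09059357e-01,  6.85576842e-01,
        -7.23084032e+02],
      
[... 366 characters left out ...]
01,
        -1.91115666e+02],
       [-3.29965285e-01, -8.34057480e-01,  4.42121060e-01,
        -8.57861416e+02],
       [ 0.00000000e+00,  0.00000000e+00,  0.00000000e+00,
         1.00000000e+00]])}
wrist {'fx': 281.72586781146356, 'fy': 281.72586781146356, 'cx': 257.0932839597399, 'cy': 191.2528167859598, 'k1': -0.04607980341544172, 'tool_from_camera': array([[ 9.92132968e-04,  9.65535564e-01,  2.60269266e-01,
         7.09009017e+01],
       [ 9.99999321e-01, -7.98875343e-04, -8.48312761e-04,
         2.14960555e-01],
       [-6.11153441e-04,  2.60269931e-01, -9.65535701e-01,
        -1.61496391e+02],
       [ 0.00000000e+00,  0.00000000e+00,  0.00000000e+00,
         1.00000000e+00]])}
```

View pics/scene0.png

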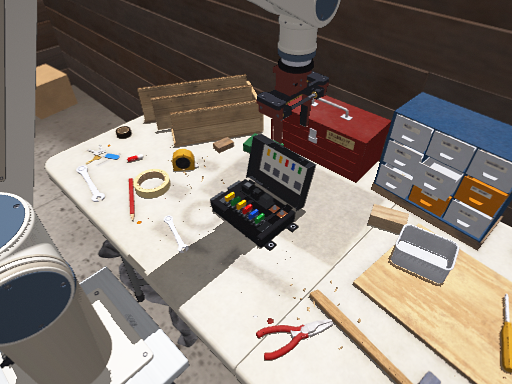

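View pics/side0.png

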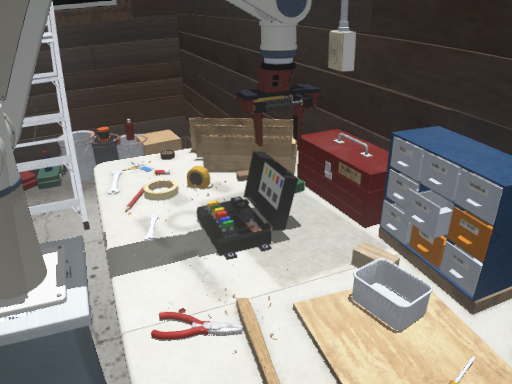

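View pics/wrist0.png

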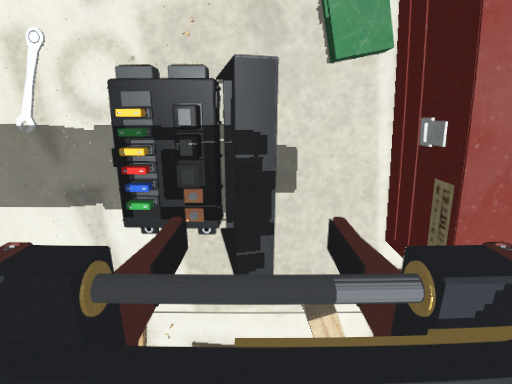

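```bash
python3 - <<'E'
import cv2
w=cv2.imread("pics/wrist0.png");cv2.imwrite("pics/wz.png",cv2.resize(w[55:255,95:310],None,fx=3,fy=3,interpolation=cv2.INTER_CUBIC)[:600,:800])
w=cv2.imread("pics/side0.png");cv2.imwrite("pics/sz.png",cv2.resize(w[140:270,180:310],None,fx=4.5,fy=4.5,interpolation=cv2.INTER_CUBIC))
w=cv2.imread("pics/scene0.png");cv2.imwrite("pics/cz.png",cv2.resize(w[125:255,195:325],None,fx=4.5,fy=4.5,interpolation=cv2.INTER_CUBIC))
E
```

```text
(no output)
```

View pics/wz.png

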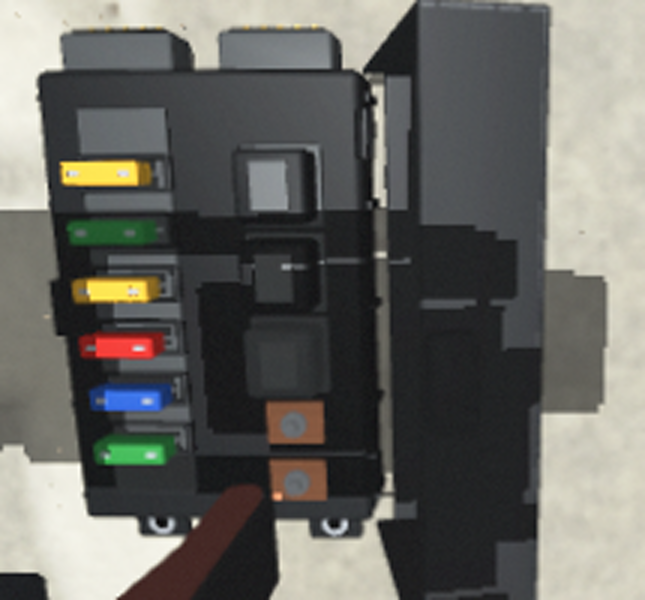

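View pics/sz.png

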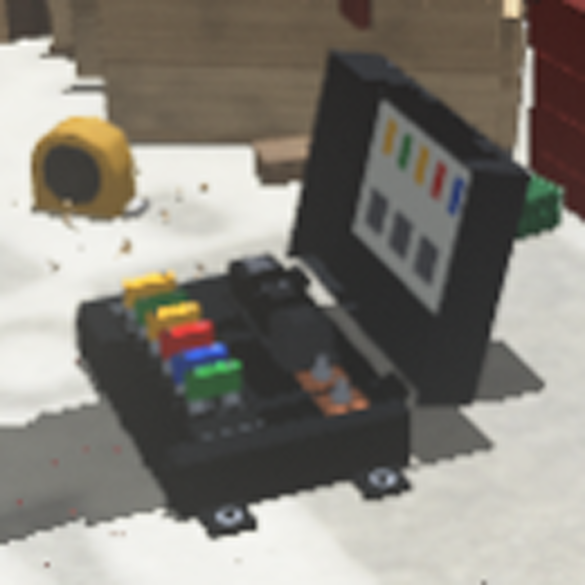

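View pics/cz.png

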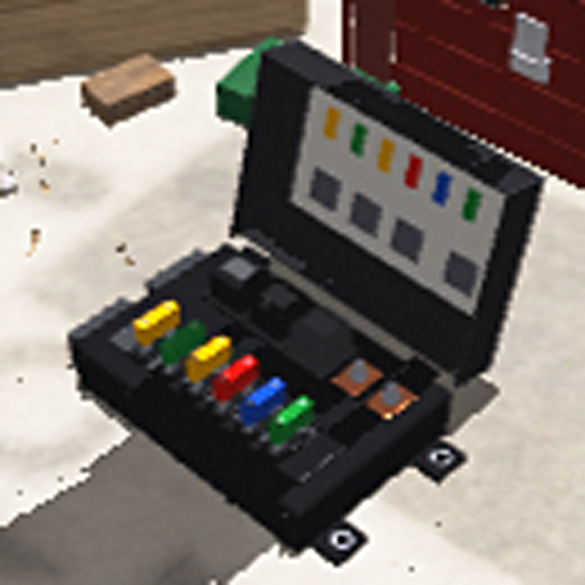

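```bash
cat > h.py <<'E'
import numpy as np, cv2
from scipy.spatial.transform import Rotation as R
from scipy.optimize import least_squares
def cam(r,n,s=None):
    c=r.get_calibration(n)
    if n=="wrist":
        T=np.eye(4);T[:3,:3]=R.from_rotvec(s['ee_rot']).as_matrix();T[:3,3]=s['tool_pos']
        V=np.linalg.inv(T@c['tool_from_camera'])
    else: V=c['view']
    return c,V
def proj(cv,P):
    c,V=cv;P=np.atleast_2d(P);p=P@V[:3,:3].T+V[:3,3]
    a=np.c_[p[:,0]/-p[:,2],-p[:,1]/-p[:,2]];k=1+c['k1']*(a**2).sum(1,keepdims=True)
    return a*k*[c['fx'],c['fy']]+[c['cx'],c['cy']]
def box(q,P):
    P=np.atleast_2d(P);x,y,t=q;return np.c_[x+P[:,0]*np.cos(t)-P[:,1]*np.sin(t),y+P[:,0]*np.sin(t)+P[:,1]*np.cos(t),P[:,2]]
FY=np.array([55,33,11,-11,-33,-55.])
E
python3 - <<'E'
from station import r
from h import *
s=r.state()
W=np.array([[100,172],[107,231],[113,288],[119,345],[128,396],[133,446]])/3+[95,55]
S=np.array([[153,315],[290,410]])/4.5+[195,125]
D=np.array([[148,278],[213,367]])/4.5+[180,140]
cw,cs,cd=cam(r,"wrist",s),cam(r,"scene"),cam(r,"side")
F=np.c_[np.full(6,-30.),FY,np.full(6,62.)]
fw=lambda q:(proj(cw,box(q,F))-W).ravel()
fo=lambda q:np.r_[(proj(cs,box(q,F[[0,5]]))-S).ravel(),(proj(cd,box(q,F[[0,5]]))-D).ravel()]
for f in(fw,fo,lambda q:np.r_[fw(q),fo(q)]):
    o=least_squares(f,[560,80,0]);print(o.x,np.round(o.fun,1))
q=o.x
b=np.array([[x,y,36] for x in(-65,65) for y in(-95,95)]+[[65,-95,0],[-65,-95,0]])
lab=[b,F]
for a in(1.75,1.9,2.0):
    lab.append(np.array([[66-sd*np.cos(a)+34*np.sin(a),y,37+sd*np.sin(a)+34*np.cos(a)] for sd in (0,132) for y in(-95,95)]))
for n,c in(("wrist",cw),("scene",cs),("side",cd)):
    im=cv2.resize(cv2.imread(f"pics/{n}0.png"),None,fx=4,fy=4,interpolation=cv2.INTER_CUBIC)
    for P,col in zip(lab,[(255,0,255),(0,0,0),(255,255,0),(0,255,255),(0,128,255)]):
        for p in proj(c,box(q,P)): cv2.circle(im,tuple(int(v) for v in p*4+1.5),4,col,-1)
    x,y={"wrist":(100,50),"scene":(190,125),"side":(180,140)}[n]
    cv2.imwrite(f"pics/o_{n}.png",im[y*4:y*4+590,x*4:x*4+790][:, :790 if n=="wrist" else 590])
E
```

```text
[5.12071679e+02 2.16060653e+01 1.09190705e-02] [-0.1 -1.1 -0.1 -0.7  0.1 -0.2  0.4 -0.4 -0.4  0.8  0.1  1.8]
[5.07304410e+02 1.84789349e+01 5.82260988e-03] [ 0.3 -0.4  0.2 -0.1 -0.4  0.1 -0.1  0.2]
[5.11593443e+02 2.14116208e+01 8.26197813e-03] [-0.4 -1.  -0.5 -0.6 -0.2 -0.1 -0.1 -0.3 -0.9  0.9 -0.4  1.9  0.7 -1.7
  0.6 -1.7  0.8 -0.7  1.3 -0.8]
```

View pics/o_wrist.png

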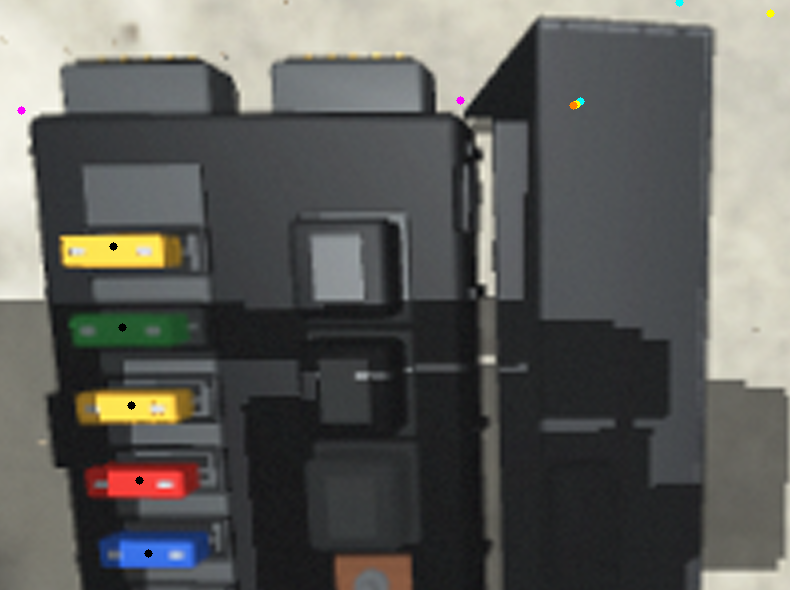

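View pics/o_scene.png

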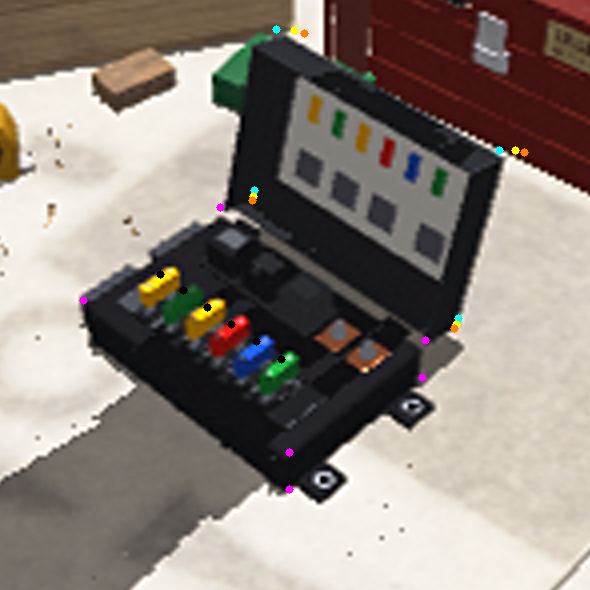

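View pics/o_side.png

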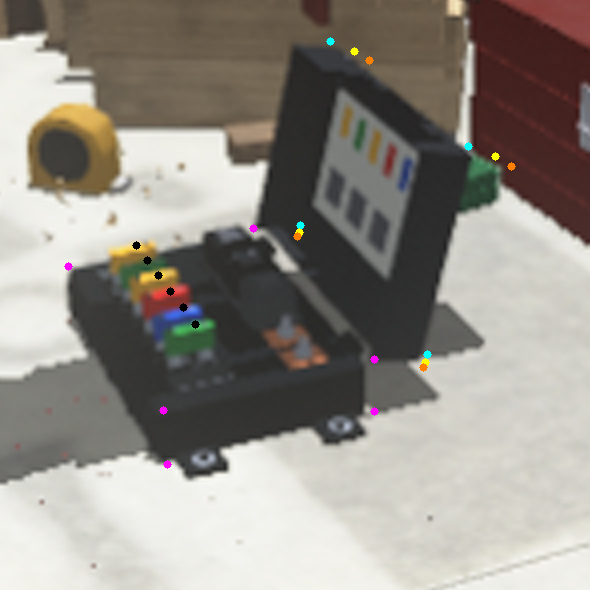

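```bash
python3 -m jog '[[[-0.7,-5,0],[0,0,0]],[[-1.3,-10,0],[0,0,0]],[[-2,-14.5,0],[0,0,0]],[[-2,-14.5,0],[0,0,0]],[[-2,-14.5,0],[0,0,0]],[[-2,-14.5,0],[0,0,0]],[[-2,-14.5,0],[0,0,0]],[[-2,-14.5,0],[0,0,0]]]' 0 10
python3 - <<'E'
from station import r
from h import *
s=r.state();print(s['tool_pos'],s['ee_rot'],s['opening'],s['ft_force'])
np.save('w1.npy',np.r_[s['tool_pos'],s['ee_rot']])
im=r.grab_frame("wrist")[:,:,::-1];cv2.imwrite("pics/wrist1.png",im)
cv2.imwrite("pics/wz1.png",cv2.resize(im[40:240,120:390],None,fx=2.95,fy=2.95,interpolation=cv2.INTER_CUBIC))
E
```

```text
clock: 0.95
tool_pos: [481.0, -19.9, 222.6]
ee_rot: [2.221, 2.222, 0.0]
ft_force: [0.1, -0.2, -0.9]
opening: 27.2
[481.02407204 -19.86588627 222.58723706] [2.22098106e+00 2.22164712e+00 2.94277328e-04] 27.193409491026994 [ 0.11517369 -0.19811886 -0.87841823]
```

View pics/wz1.png

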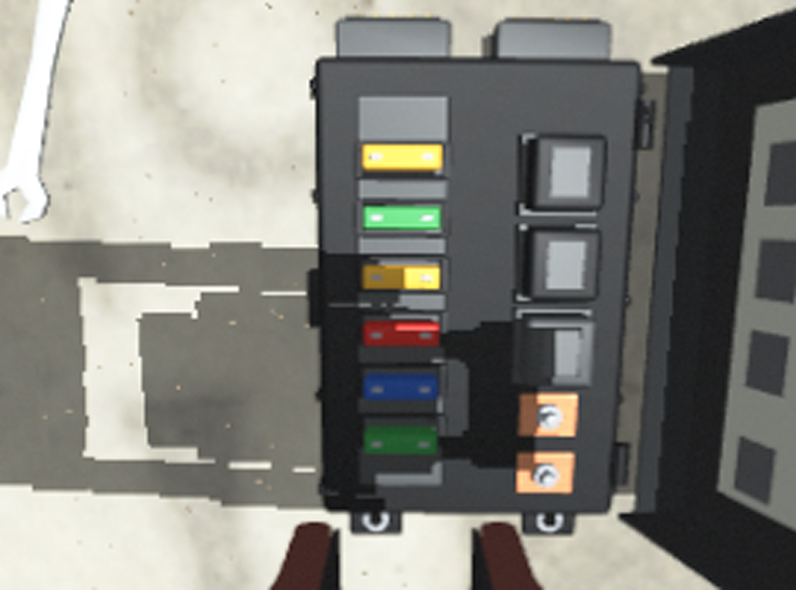

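View pics/wrist1.png

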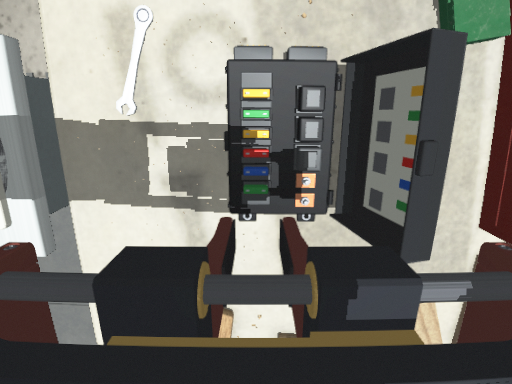

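```bash
python3 - <<'E'
from station import r
from h import *
a=np.load('w1.npy');s=dict(tool_pos=a[:3],ee_rot=a[3:])
print(r.state()['tool_pos'],r.state()['opening'])
W=np.array([[402.5,157],[401.5,218],[401,277.5],[401.5,335],[400.5,389],[400,440]])/2.95+[120,40]-.3
c=cam(r,"wrist",s)
for z in(60,62,64):
    F=np.c_[np.full(6,-30.),FY,np.full(6,z)]
    o=least_squares(lambda q:(proj(c,box(q,F))-W).ravel(),[560,80,0]);print(z,o.x,np.round(o.fun,1))
    print(np.round(box(o.x,F),1).tolist())
# z and pose free; check ears/ base corners
F=np.c_[np.full(6,-30.),FY,np.full(6,62)];q=o.x
o=least_squares(lambda q:(proj(c,box(q[:3],F+[0,0,q[3]]))-W).ravel(),[560,80,0,0]);print(o.x)
for q in(q,):
  b=np.array([[x,y,36] for x in(-65,65) for y in(-95,95)]+[[x,y,60] for x in(19,47) for y in (0,)])
  print(((proj(c,box(q,b))+.3-[120,40])*2.95).round())
E
```

```text
[480.7502057  -19.87204    222.49135848] 23.02815880111383
60 [ 5.09884913e+02  2.01389067e+01 -7.54881446e-03] [-0.1 -0.2  0.1 -0.2  0.1 -0.3 -0.2 -0.4  0.   0.1  0.   1. ]
[[480.3, 75.4, 60.0], [480.1, 53.4, 60.0], [480.0, 31.4, 60.0], [479.8, 9.4, 60.0], [479.6, -12.6, 60.0], [479.5, -34.6, 60.0]]
62 [ 5.09892705e+02  2.03022429e+01 -7.55623585e-03] [-0.1 -0.5  0.1 -0.4  0.1 -0.3 -0.2 -0.3  0.   0.3  0.   1.3]
[[480.3, 75.5, 62.0], [480.1, 53.5, 62.0], [480.0, 31.5, 62.0], [479.8, 9.5, 62.0], [479.6, -12.5, 62.0], [479.5, -34.5, 62.0]]
64 [ 5.09900495e+02  2.04653393e+01 -7.56373778e-03] [-0.1 -0.8  0.1 -0.5  0.1 -0.4 -0.2 -0.2  0.   0.5  0.   1.6]
[[480.3, 75.7, 64.0], [480.2, 53.7, 64.0], [480.0, 31.7, 64.0], [479.8, 9.7, 64.0], [479.7, -12.3, 64.0], [479.5, -34.3, 64.0]]
[ 5.09872237e+02  1.98727406e+01 -7.53692748e-03 -5.25298261e+00]
[[321. 515.]
 [313.  52.]
 [613. 517.]
 [647.  57.]
 [528. 306.]
 [600. 307.]]
```

```bash
python3 -m jog '[[[-1.45,0,4.5],[0,0,0]],[[-1.45,0,9],[0,0,0]],[[-1.45,0,13],[0,0,0]],[[-1.45,0,14.5],[0,0,0]],[[-1.45,0,15.2],[0,0,0]],[[-1.45,0,15.6],[0,0,0]],[[-1.45,0,15.8],[0,0,0]],[[-1.45,0,16],[0,0,0]],[[-1.45,0,16],[0,0,0]]]' 0 10
python3 - <<'E'
from station import r
from h import *
s=r.state();print(s['tool_pos'],s['ft_force'],s['opening'])
for n in("scene","wrist"):
    im=r.grab_frame(n)[:,:,::-1];cv2.imwrite(f"pics/{n}2.png",im)
im=cv2.imread("pics/scene2.png");cv2.imwrite("pics/cz2.png",cv2.resize(im[125:255,195:325],None,fx=4.5,fy=4.5,interpolation=cv2.INTER_CUBIC))
E
```

```text
clock: 1.9
tool_pos: [480.5, -34.5, 63.3]
ee_rot: [2.221, 2.221, 0.001]
ft_force: [0.5, -0.4, 0.4]
opening: 0.4
[480.52655894 -34.48547177  63.30779974] [ 0.45466475 -0.39557158  0.39199275] 0.42265599374406315
```

View pics/wrist2.png

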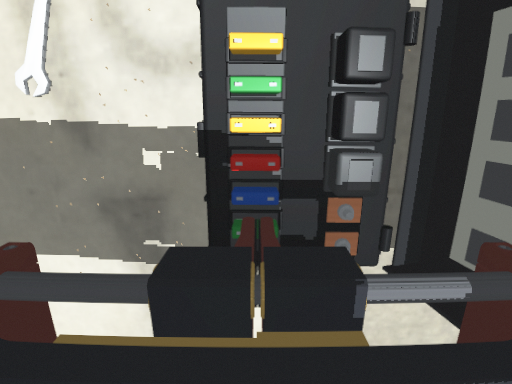

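View pics/cz2.png

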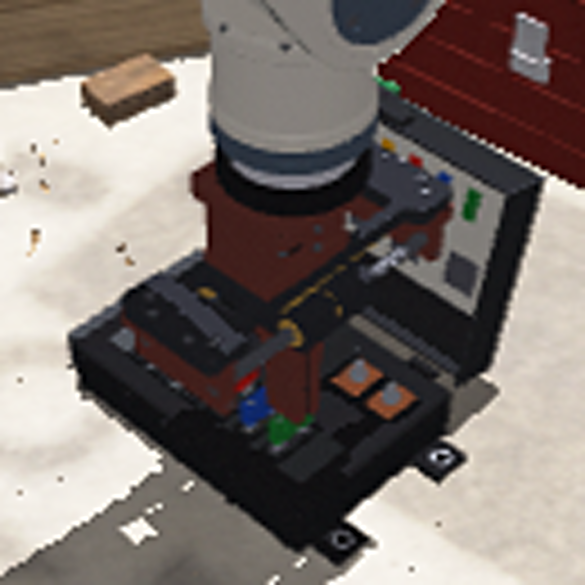

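The wrist view shows the shut fingertips over the green fuse (column 255, about rows 220–240), and the fuse spans columns 232–280. There's no contact yet. Now I'll press, watching the force.

```bash
python3 -m jog '[[[0,0,0.15],[0,0,0]],[[0,0,0.3],[0,0,0]],[[0,0,0.3],[0,0,0]]]'; python3 -m jog '[[[0,0,0.1],[0,0,0]],[[0,0,0.2],[0,0,0]],[[0,0,0.2],[0,0,0]]]';python3 -m jog '[[[0,0,0.1],[0,0,0]],[[0,0,0.2],[0,0,0]],[[0,0,0.2],[0,0,0]]]'
```

```text
clock: 2.3
tool_pos: [480.5, -34.5, 60.1]
ee_rot: [2.221, 2.221, 0.001]
ft_force: [-0.1, 0.1, 4.3]
opening: 0.6
clock: 2.6
tool_pos: [480.5, -34.5, 58.1]
ee_rot: [2.221, 2.221, 0.001]
ft_force: [-0.3, -0.4, 3.6]
opening: 0.6
clock: 2.9
tool_pos: [480.5, -34.5, 56.2]
ee_rot: [2.221, 2.221, 0.001]
ft_force: [-1.3, -0.4, 7.6]
opening: 0.6
```

```bash
python3 -m jog '[[[0,0,0.1],[0,0,0]],[[0,0,0.1],[0,0,0]]]'; python3 -m jog '[[[0,0,0.1],[0,0,0]],[[0,0,0.1],[0,0,0]]]'
```

```text
clock: 3.1
tool_pos: [480.6, -34.5, 56.0]
ee_rot: [2.221, 2.221, 0.001]
ft_force: [-3.5, -0.1, 17.7]
opening: 0.5
clock: 3.3
tool_pos: [480.7, -34.5, 55.8]
ee_rot: [2.22, 2.221, 0.002]
ft_force: [-6.4, 0.5, 28.4]
opening: 0.6
```

```bash
python3 -m jog '[[[0,0,-1],[0,0,0]],[[0,0,-1.8],[0,0,0]],[[1,0,-1.8],[0,0,0]],[[2.2,0,-1.8],[0,0,0]],[[2.2,0,-1.3],[0,0,0]],[[2.2,0,-0.9],[0,0,0]],[[2.2,0,-0.6],[0,0,0]],[[2.2,0,-0.4],[0,0,0]],[[2.2,0,-0.2],[0,0,0]],[[2.2,0,-0.05],[0,0,0]],[[2.2,0,-0.05],[0,0,0]],[[2.2,0,-0.05],[0,0,0]]]'
```

```text
clock: 4.5
tool_pos: [479.8, -12.2, 55.8]
ee_rot: [-2.222, -2.22, -0.0]
ft_force: [-7.9, 3.8, 32.6]
opening: 0.7
```

```bash
python3 -m jog '[[[0,0,-1],[0,0,0]],[[0,0,-1.8],[0,0,0]],[[0,0,-1.8],[0,0,0]]]'
python3 - <<'E'
from station import r
from h import *
s=r.state();print(s['tool_pos'],s['ft_force'])
im=r.grab_frame("wrist")[:,:,::-1];cv2.imwrite("pics/wrist3.png",im)
E
```

```text
clock: 4.8
tool_pos: [480.6, -12.7, 72.8]
ee_rot: [2.221, 2.22, 0.002]
ft_force: [-0.6, -0.1, 0.2]
opening: 0.6
[480.62454377 -12.67118706  72.78574312] [-0.62808149 -0.06680698  0.17980852]
```

View pics/wrist3.png

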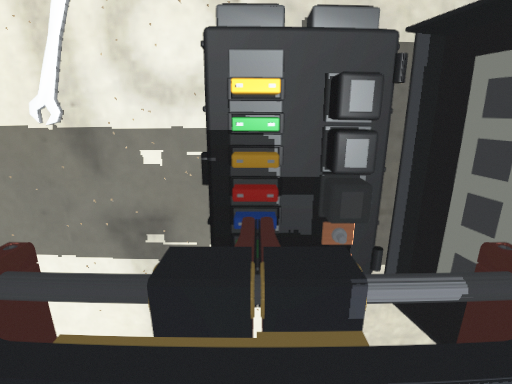

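The box hasn't shifted: the row is still at column 256, under the fingers. On to fuse 4.

```bash
python3 -m jog '[[[1.1,0,0],[0,0,0]],[[2.2,0,0],[0,0,0]],[[2.2,0,0.6],[0,0,0]],[[2.2,0,0.9],[0,0,0]],[[2.2,0,1.1],[0,0,0]],[[2.2,0,1.3],[0,0,0]],[[2.2,0,1.5],[0,0,0]],[[2.2,0,1.65],[0,0,0]],[[2.2,0,1.75],[0,0,0]],[[2.2,0,1.75],[0,0,0]],[[2.2,0,1.75],[0,0,0]]]'
python3 -m jog '[[[0,0,-1],[0,0,0]],[[0,0,-1.8],[0,0,0]],[[1,0,-1.8],[0,0,0]],[[2.2,0,-1.8],[0,0,0]],[[2.2,0,-1.2],[0,0,0]],[[2.2,0,-0.8],[0,0,0]],[[2.2,0,-0.6],[0,0,0]],[[2.2,0,-0.4],[0,0,0]],[[2.2,0,-0.2],[0,0,0]],[[2.2,0,-0.05],[0,0,0]],[[2.2,0,0],[0,0,0]],[[2.2,0,0],[0,0,0]],[[2.2,0,0],[0,0,0]]]'
```

```text
clock: 5.95
tool_pos: [480.0, 10.0, 55.9]
ee_rot: [-2.222, -2.221, -0.001]
ft_force: [-6.0, 5.3, 25.3]
opening: 0.9
clock: 7.25
tool_pos: [480.0, 32.0, 55.8]
ee_rot: [-2.221, -2.221, -0.001]
ft_force: [-6.2, 4.8, 27.2]
opening: 0.6
```

```bash
python3 -m jog '[[[0,0,-1],[0,0,0]],[[0,0,-1.8],[0,0,0]],[[1,0,-1.8],[0,0,0]],[[2.2,0,-1.8],[0,0,0]],[[2.2,0,-1.2],[0,0,0]],[[2.2,0,-0.8],[0,0,0]],[[2.2,0,-0.6],[0,0,0]],[[2.2,0,-0.4],[0,0,0]],[[2.2,0,-0.2],[0,0,0]],[[2.2,0,-0.05],[0,0,0]],[[2.2,0,0],[0,0,0]],[[2.2,0,0],[0,0,0]],[[2.2,0,0],[0,0,0]]]'
python3 -m jog '[[[0,0,-1],[0,0,0]],[[0,0,-1.8],[0,0,0]],[[1,0,-1.8],[0,0,0]],[[2.2,0,-1.8],[0,0,0]],[[2.2,0,-1.2],[0,0,0]],[[2.2,0,-0.8],[0,0,0]],[[2.2,0,-0.6],[0,0,0]],[[2.2,0,-0.4],[0,0,0]],[[2.2,0,-0.2],[0,0,0]],[[2.2,0,-0.05],[0,0,0]],[[2.2,0,0],[0,0,0]],[[2.2,0,0],[0,0,0]],[[2.2,0,0],[0,0,0]]]'
```

```text
clock: 8.55
tool_pos: [479.8, 53.9, 55.9]
ee_rot: [-2.222, -2.22, -0.0]
ft_force: [-6.8, 3.7, 25.9]
opening: 0.5
clock: 9.85
tool_pos: [479.8, 76.0, 55.8]
ee_rot: [-2.222, -2.22, -0.001]
ft_force: [-6.8, 4.2, 25.1]
opening: 0.1
```

```bash
python3 -m jog '[[[0,0,-1],[0,0,0]],[[0,0,-5],[0,0,0]],[[-2,0,-9.5],[0,0,0]],[[-5,0,-13],[0,0,0]],[[-9.5,0,-16.8],[0,0,0]],[[-9.5,0,-16.8],[0,0,0]],[[-9.5,0,-16.8],[0,0,0]],[[-9.5,0,-16.8],[0,0,0]]]'
python3 - <<'E'
from station import r
from h import *
s=r.state();print(s['tool_pos'],s['ft_force'])
np.save('w2.npy',np.r_[s['tool_pos'],s['ee_rot']])
for n in("wrist","scene","side"):
    im=r.grab_frame(n)[:,:,::-1];cv2.imwrite(f"pics/{n}4.png",im)
im=cv2.imread("pics/wrist4.png")
cv2.imwrite("pics/wz4.png",cv2.resize(im[40:240,120:390],None,fx=2.95,fy=2.95,interpolation=cv2.INTER_CUBIC))
w=cv2.imread("pics/side4.png");cv2.imwrite("pics/sz4.png",cv2.resize(w[140:270,180:310],None,fx=4.5,fy=4.5,interpolation=cv2.INTER_CUBIC))
E
```

```text
clock: 10.65
tool_pos: [479.0, -19.0, 221.3]
ee_rot: [-2.221, -2.219, 0.002]
ft_force: [0.3, -0.7, 0.1]
opening: 0.5
[479.03312479 -19.00545465 221.25805622] [ 0.31455238 -0.66794677  0.14923279]
```

View pics/wz4.png

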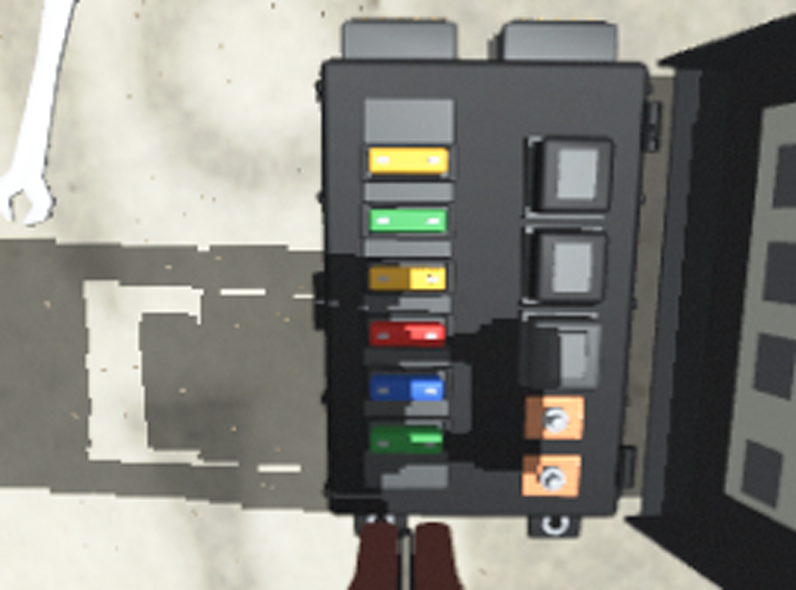

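View pics/sz4.png

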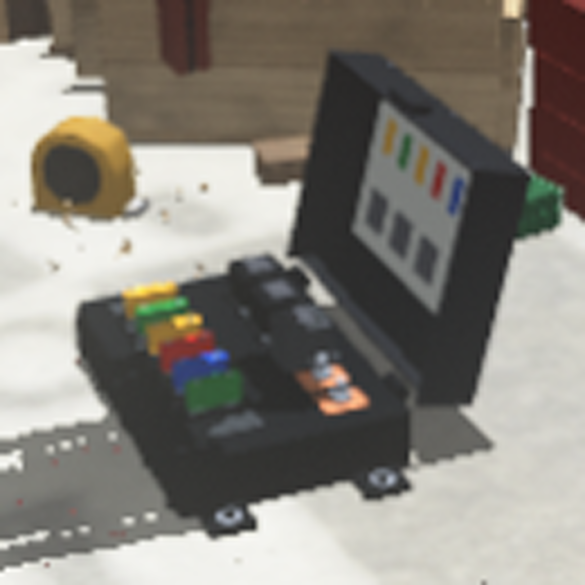

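```bash
python3 - <<'E'
from station import r
from h import *
q=[510,20,-.005]
S=np.array([[275,38],[500,158]])/4+[190,125]
D=np.array([[375,52],[525,175]])/4.5+[180,140]
cs,cd=cam(r,"scene"),cam(r,"side")
P=lambda a,dx:box(q,[[66+dx-132*np.cos(a)+34*np.sin(a),y,37+132*np.sin(a)+34*np.cos(a)] for y in(95,-95)])
for m in (0,1):
 f=lambda v:np.r_[(proj(cs,P(v[0],m*v[1]))-S).ravel(),(proj(cd,P(v[0],m*v[1]))-D).ravel()]
 o=least_squares(f,[1.8,0]);print(o.x,o.fun.round(1),P(o.x[0],m*o.x[1]).round(1))
E
```

```text
[1.76262245 0.        ] [ 1.1 -2.1  0.3 -1.2 -0.3 -1.1  0.1 -1.8] [[635.  114.4 160.1]
 [634.1 -75.6 160.1]]
[ 1.82866731 -8.67134564] [ 1.  -0.7 -0.1  0.3 -0.5  0.5 -0.2 -0.1] [[634.3 114.4 156. ]
 [633.4 -75.6 156. ]]
```

View pics/wrist4.png

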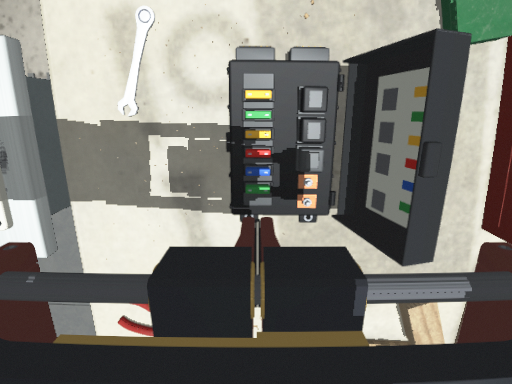

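```bash
python3 -m jog '[[[1,4,0],[0,0,0]],[[2,8,0],[0,0,0]],[[3,12,0],[0,0,0]],[[4,16,0],[0,0,0]],[[4,19.2,0],[0,0,0]],[[4,19.2,0],[0,0,0]],[[4,19.2,4],[0,0,0]],[[4,19.2,8],[0,0,0]],[[4,19.2,10.8],[0,0,0]],[[4,19.2,10.8],[0,0,0]],[[4,19.2,10.8],[0,0,0]]]'
python3 - <<'E'
from station import r
from h import *
s=r.state();print(s['tool_pos'],s['ft_force'])
for n in("scene","side"):
    im=r.grab_frame(n)[:,:,::-1];x,y=(195,95) if n=="scene" else (180,110)
    cv2.imwrite(f"pics/{n}5.png",cv2.resize(im[y:y+160,x:x+160],None,fx=3.7,fy=3.7,interpolation=cv2.INTER_CUBIC))
E
```

```text
clock: 11.9
tool_pos: [671.1, 21.0, 114.2]
ee_rot: [-2.22, -2.221, 0.002]
ft_force: [0.1, 0.3, 0.4]
opening: 0.4
[671.11990309  21.04941365 114.22309868] [0.13804281 0.32462504 0.36507146]
```

View pics/side5.png

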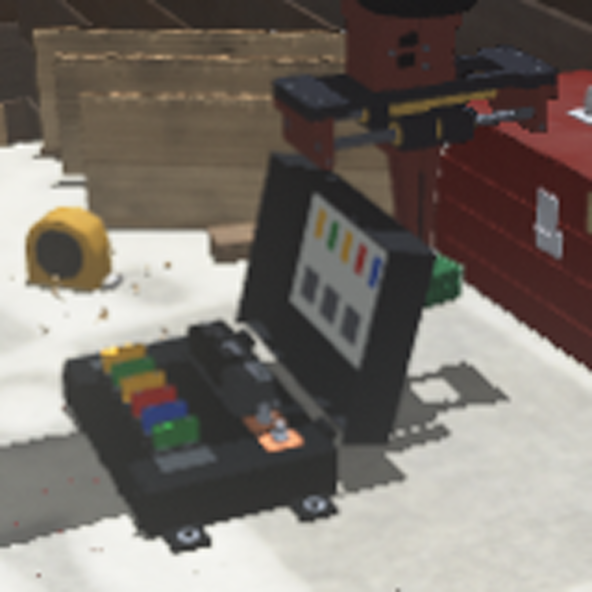

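View pics/scene5.png

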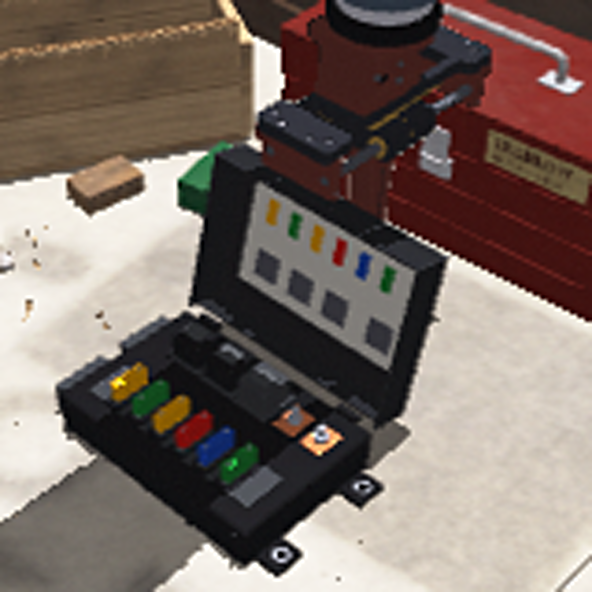

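```bash
python3 - <<'E'
import numpy as np
for a in np.arange(1.57,-.01,-.0785*1):
    s=80+15*(1-a/1.57); h=576
    x=h-s*np.cos(a)+34*np.sin(a)+13.5; z=37+s*np.sin(a)+34*np.cos(a)
    print(round(a,2),round(x),round(z), "shift from 672,115: y",round((x-672)/10,1),"z",round((115-z)/10,1))
E
```

```text
1.57 623 117 shift from 672,115: y -4.9 z -0.2
1.49 617 120 shift from 672,115: y -5.5 z -0.5
1.41 610 123 shift from 672,115: y -6.2 z -0.8
1.33 603 125 shift from 672,115: y -6.9 z -1.0
1.26 596 126 shift from 672,115: y -7.6 z -1.1
1.18 589 127 shift from 672,115: y -8.3 z -1.2
1.1 581 128 shift from 672,115: y -9.1 z -1.3
1.02 574 127 shift from 672,115: y -9.8 z -1.2
0.94 566 127 shift from 672,115: y -10.6 z -1.2
0.86 559 125 shift from 672,115: y -11.3 z -1.0
0.78 552 123 shift from 672,115: y -12.0 z -0.8
0.71 544 120 shift from 672,115: y -12.8 z -0.5
0.63 537 117 shift from 672,115: y -13.5 z -0.2
0.55 531 113 shift from 672,115: y -14.1 z 0.2
0.47 524 108 shift from 672,115: y -14.8 z 0.7
0.39 518 103 shift from 672,115: y -15.4 z 1.2
0.31 512 98 shift from 672,115: y -16.0 z 1.7
0.24 507 92 shift from 672,115: y -16.5 z 2.3
0.16 502 85 shift from 672,115: y -17.0 z 3.0
0.08 498 78 shift from 672,115: y -17.4 z 3.7
-0.0 494 71 shift from 672,115: y -17.8 z 4.4
```

First part: bring the cover to about upright and a little past it, then look.

```bash
python3 -m jog '[[[0,-0.8,0],[0,0,0]],[[0,-1.6,0],[0,0,0]],[[0,-2.2,0],[0,0,0]],[[0,-2.8,0],[0,0,0]],[[0,-3.4,0],[0,0,0]],[[0,-4,0],[0,0,0]],[[0,-4.5,0],[0,0,0]],[[0,-5,-0.2],[0,0,0]],[[0,-5.5,-0.5],[0,0,0]],[[0,-6.2,-0.8],[0,0,0]],[[0,-6.9,-1],[0,0,0]],[[0,-6.9,-1],[0,0,0]]]'
python3 - <<'E'
from station import r
from h import *
s=r.state();print(s['tool_pos'],s['ft_force'])
for n in("side",):
    im=r.grab_frame(n)[:,:,::-1];x,y=(195,95) if n=="scene" else (180,110)
    cv2.imwrite(f"pics/{n}6.png",cv2.resize(im[y:y+160,x:x+160],None,fx=3.7,fy=3.7,interpolation=cv2.INTER_CUBIC))
E
```

```text
clock: 13.2
tool_pos: [601.9, 20.5, 125.0]
ee_rot: [-2.221, -2.221, 0.001]
ft_force: [-0.0, -0.0, 0.5]
opening: 0.4
[601.89582255  20.53713709 124.96251018] [-1.83020453e-04 -2.44015439e-02  4.57266974e-01]
```

View pics/side6.png

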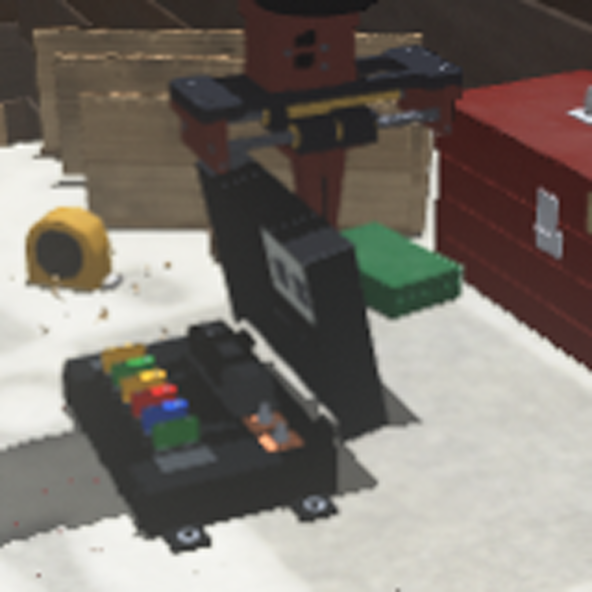

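```bash
python3 -m jog '[[[0,-0.7,-0.1],[0,0,0]],[[0,-1.4,-0.2],[0,0,0]],[[0,-2.2,-0.3],[0,0,0]],[[0,-2.9,-0.2],[0,0,0]],[[0,-3.7,-0.2],[0,0,0]],[[0,-4.4,0],[0,0,0]],[[0,-5.1,0.2],[0,0,0]],[[0,-5.9,0.5],[0,0,0]],[[0,-6.6,0.8],[0,0,0]],[[0,-7.2,1.2],[0,0,0]],[[0,-7.2,1.2],[0,0,0]]]'
python3 -m jog '[[[0,-0.7,0.5],[0,0,0]],[[0,-1.3,1],[0,0,0]],[[0,-1.9,1.5],[0,0,0]],[[0,-2.4,2.1],[0,0,0]],[[0,-2.9,2.8],[0,0,0]],[[0,-3.3,3.5],[0,0,0]],[[0,-3.3,3.5],[0,0,0]]]'
python3 - <<'E'
from station import r
from h import *
for n in("side",):
    im=r.grab_frame(n)[:,:,::-1];x,y=(195,95) if n=="scene" else (180,110)
    cv2.imwrite(f"pics/{n}7.png",cv2.resize(im[y:y+160,x:x+160],None,fx=3.7,fy=3.7,interpolation=cv2.INTER_CUBIC))
E
```

```text
clock: 14.35
tool_pos: [529.3, 20.5, 111.8]
ee_rot: [-2.22, -2.22, 0.003]
ft_force: [-0.8, -1.1, -0.2]
opening: 0.5
clock: 15.05
tool_pos: [496.4, 20.5, 76.5]
ee_rot: [-2.22, -2.22, 0.003]
ft_force: [0.9, 0.3, 0.5]
opening: 0.4
```

View pics/side7.png

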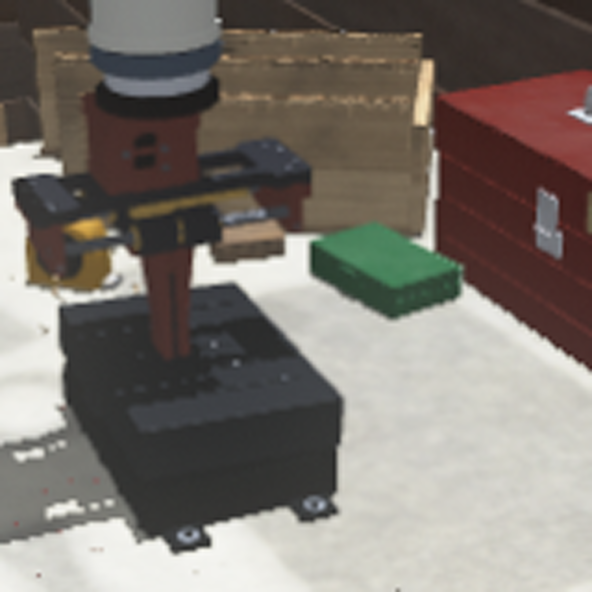

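The cover is down almost level. Now I'll press it shut.

```bash
python3 -m jog '[[[0,-0.4,0.3],[0,0,0]],[[0,-0.4,0.6],[0,0,0]],[[0,-0.4,0.75],[0,0,0]],[[0,-0.4,0.75],[0,0,0]]]'; python3 -m jog '[[[0,0,0.1],[0,0,0]],[[0,0,0.1],[0,0,0]]]'
```

```text
clock: 15.5
tool_pos: [493.7, 20.5, 71.1]
ee_rot: [-2.221, -2.221, 0.001]
ft_force: [-6.1, 0.4, 16.0]
opening: 0.5
clock: 15.7
tool_pos: [493.7, 20.5, 71.0]
ee_rot: [-2.221, -2.221, 0.001]
ft_force: [-8.3, -0.3, 27.3]
opening: 0.4
```

```bash
python3 -m jog '[[[0,0,-0.3],[0,0,0]],[[0,0,-1],[0,0,0]],[[0,0,-5],[0,0,0]],[[0,0,-10],[0,0,0]],[[-4,0,-15],[0,0,0]],[[-8,0,-18],[0,0,0]],[[-8,0,-18],[0,0,0]],[[-8,0,-18],[0,0,0]],[[-8,0,-18],[0,0,0]]]'
python3 - <<'E'
from station import r
from h import *
s=r.state();print(s['tool_pos'],s['ft_force'])
q=[510,20,-.005]
ims=[]
for n in("side","scene","wrist"):
    im=r.grab_frame(n)[:,:,::-1];x,y={"scene":(195,110),"side":(170,140),"wrist":(180,30)}[n]
    c=cam(r,n,s)
    im=cv2.resize(im[y:y+150,x:x+150] if n!="wrist" else im[y:y+200,x:x+200],None,fx=4 if n!="wrist" else 2.95,fy=4 if n!="wrist" else 2.95,interpolation=cv2.INTER_CUBIC);k=4 if n!="wrist" else 2.95
    for p in proj(c,box(q,[[66-d,yy,71] for d in(0,132) for yy in(-95,95)])): cv2.circle(im,tuple(int(v) for v in (p-[x,y])*k),4,(255,0,255),1)
    cv2.imwrite(f"pics/{n}8.png",im)
E
```

```text
clock: 16.6
tool_pos: [493.1, -58.9, 247.9]
ee_rot: [-2.221, -2.219, 0.001]
ft_force: [0.1, 0.2, -0.9]
opening: 0.5
[493.10679292 -58.8814223  247.87576082] [ 0.07866313  0.18889156 -0.91587826]
```

View pics/side8.png

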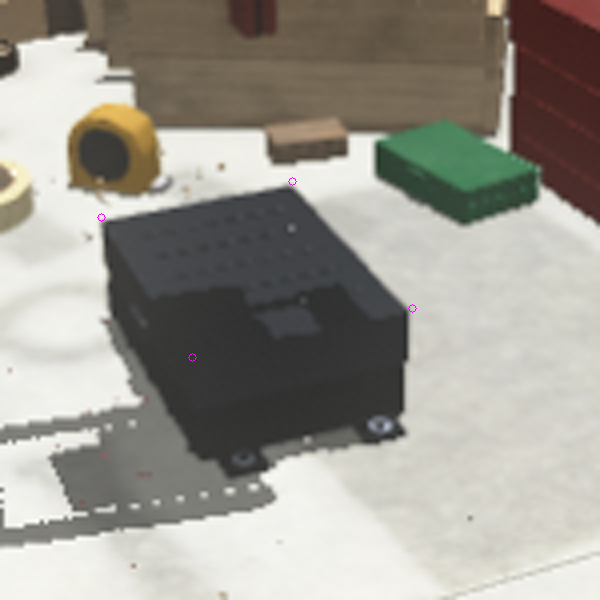

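View pics/wrist8.png

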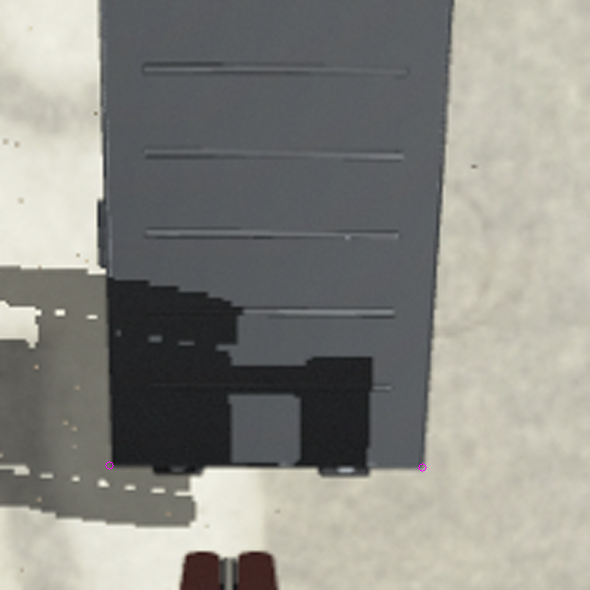

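View pics/scene8.png

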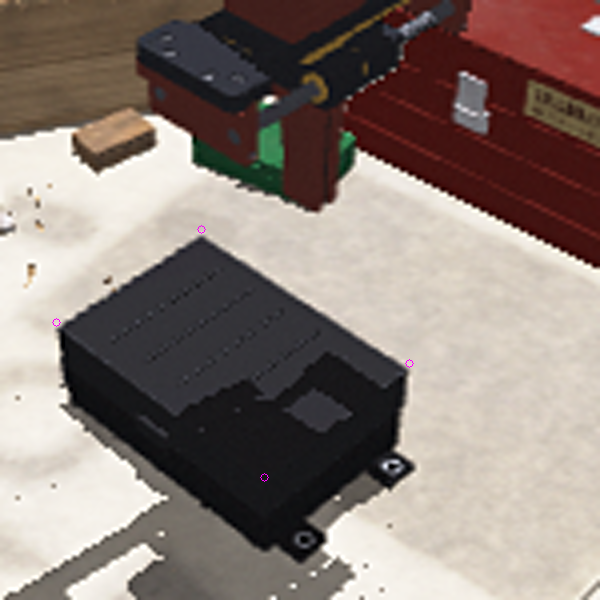

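```bash
python3 -c "
from station import r
print(r.finish_job())"
```

```text
the job is handed in; nothing more can be done
None
```

I pressed all six fuses home, closed the cover over them and handed the job in at about 17 s. No verdict was reported.

- **Fuses:** I worked from fuse 6 to fuse 1 with the shut fingertips. Each one bottomed out with the tip 55.8–55.9 mm above the table, against the expected 56 mm, under 25–33 N. No fuse stood proud in the pictures taken before I closed the cover.
- **Cover:** I pushed it over from behind and pressed it shut. Its top stopped at 71.0 mm, the height given for shut, under 27 N.
- **Last pictures:** The cover lies level and nothing is touching it. The mounting ears are within about half a pixel of where they started in the side view, so the box stayed put. The wooden off-cut and tape measure in view look undisturbed. I did not check the other two bystanders in detail.
- **Disagreements:** My first position estimates from the wrist and fixed cameras differed by about 5 mm. A second wrist view from over the row settled it. In the final scene and side views, the predicted cover corners still sit 1–2 pixels off, about the same at every corner. That looks like the cameras' stated calibration error rather than a tilted cover.

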